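# Change the seized filter of a handheld vacuum

### The job

The dirty filter of the handheld vacuum has seized in its tapered seat: twist it by its grip bar until it breaks free, pull it out, and push it through the sprung flap of the waste bin so that it drops inside and the flap shuts again. Then take the clean filter from the tray, put it into the empty seat until its cap is fully home against the rim, and let go of it. Leave everything else where it stands.

Things in the scene. Friction and masses are not known exactly. Their poses are not given: they have to be found in the camera images.
- vac: handheld vacuum, grey and black, 86 mm thick, leaning nose down in a white charging dock that stands fixed on the work surface; origin at the centre of the dock, on the surface; x points to the dock's back, z up. The filter seat is the vacuum's upper end. A carrying handle stands out behind it, to 104 mm from the vacuum's axis, and stays more than 14 mm below the seat's rim
- seat (a point): centre of the filter seat's round rim, about 254 mm above the work surface. z points out of the seat along its axis, 35 degrees from vertical, leaning to the dock's front (roughly to the robot); y is level; x points away from the robot and up. The seat is a conical bore 80 mm deep (along -z), 60 mm wide at the rim, 42 mm at the bottom; the rim is 80 mm wide over all
- old_center (a point): dirty filter (grey-brown pleats, orange cap), in the vacuum's seat at the start; point half-way along its axis. z runs from the cone's small end to the grip bar, x along the bar; at the start as the seat's axes. 110 mm long, 80 to 140 g. From the point, along z: cone from -55 (41 mm wide) to +15 (57 mm wide); cap 68 mm wide from +15 to +27; grip bar 50 (x) x 14 mm (y) from +27 to +55
- seal (a joint): turn of the tapered seat's seal about the seat's z axis, rad, 0 at the start; it follows the dirty filter as that is twisted in the seat. The seized taper holds the filter against a straight pull of well over 30 N; a twist of 0.5 rad or more, either way (it rubs with 0.35 N m all the while), breaks it free, and it can then be drawn out along the seat's axis with little force
- fresh_center (a point): clean filter (white pleats, orange cap), same shape, size and axes as the dirty one, standing on its small end on the tray, grip bar on top; point half-way up, 55 mm above the tray's floor. Nothing holds it. It slides freely into the empty seat in any turn about its axis; fully home, the underside of its cap (15 mm above the point along its z) lies on the seat's rim
- mouth (a point): centre of the bin's mouth, in the sloping front of the hood, 202 mm above the work surface and filled by the light grey flap. z points squarely out of the mouth, 38 degrees from vertical, leaning to the bin's front (roughly to the robot); x runs up the slope, y is level. The opening is 150 mm wide (y) and reaches from -63 to +67 mm along x. The bin's floor is about 195 mm lower
- flap (a joint): opening of the bin's flap in rad: 0 shut, grows as it is pushed in, 1.45 at most. The flap, 128 x 146 x 4 mm, hangs from the mouth's upper edge (66 mm up the slope from the mouth's centre), swings inwards, and is shut by a light spring (0.2 N at its free edge to start it, about 1 N when wide open)
- bin: waste bin, steel tub with black hood, 200 x 200 mm, 255 mm high, walls 4 mm, fixed on the work surface; origin at the centre of its underside; x points to its back, z up
- tray: grey plastic tray, 310 (x) x 240 (y) x 22 mm high, fixed; origin at the centre of its underside, its inner floor 4 mm higher; it carries the clean filter near its front edge and a brush, a mug and a spray bottle behind it
- mug: blue ceramic mug, 80 mm wide, 92 mm high, standing on the tray; origin at its underside; bystander, leave alone
- spray: chrome spray bottle with black head, 60 mm wide, 192 mm high, standing on the tray; origin at its underside; bystander, leave alone
- brush: wooden scrubbing brush, 52 x 150 (y) x 40 mm, bristles down on the tray; origin at its underside; bystander, leave alone
- sewing_box: pink latched sewing box, 94 x 144 (y) x 68 mm, at the back; origin at its underside; bystander, leave alone
- peg_dispenser: green clothes-peg dispenser, 70 x 100 (y) x 134 mm, at the back; origin at its underside; bystander, leave alone
Not all that is in view belongs to the job. Leave any yellow look-alike of the part that bears fresh_center alone. Leave any yellow look-alike of the part that bears old_center alone.

How it is judged:
By the outcome, as a careful person would: the job done as asked, in the order asked, and still so for the second after the job is handed in, with the robot touching nothing.
It also fails if it takes over 72 s, if anything falls off the work surface, if the arm or the gripper's body presses on something with over 40 N, if the wrist force passes 120 N, or if a joint passes its speed limit or range.

### The arm

A 7-joint arm with a two-finger parallel gripper is mounted at the origin on the work surface. World frame = base frame: x ahead of the robot, y to its left, z up, the work surface at z = 0. Lengths are in mm, angles in rad, forces in N, time in s.
With the tool pointing down it reaches from about 400 to 875 mm from the base axis. Payload 4.4 kg.
Tool frame: the origin (TCP) lies midway between the tips of the shut fingers; the grasp point (between the pads) lies 19 mm behind it; z points along the fingers, y is the line along which they close (so a half turn about z gives the same grasp; the last joint's range is limited). The gripper opens to 85 mm and grips with 20 to 120 N. Pads are 22 mm wide; open, the fingers measure 114 mm over their backs; the gripper's body (76 mm by 85 mm) begins 54 mm behind the grasp point. The pads swing forward as they close: fully open they stand 13 mm farther back than shut.
Start: joints at [1.223, 0.628, 0.038, 1.517, -0.027, 0.996, -0.02], TCP at [180.783, -624.368, 231.313] pointing down, gripper open.
Joint ranges: [-3.06, 3.06], [-0.37, 2.12], [-1.25, 1.32], [0.18, 2.47], [-1.1, 4.24], [0.23, 1.98], [-2.94, 2.94]. Speed limits (rad/s): [2.57, 2.57, 3.14, 3.14, 3.14, 3.14, 3.14].

### API

Orientations are given as [roll, pitch, yaw] about the fixed x, y, z axes, in that order (R = Rz(yaw) Ry(pitch) Rx(roll)).
In Python, from cell import telemetry, eyes, ctrl, finder gives the robot as it stands.
- The arm moves only by the tool move_arm, never from a script. Its argument "steps" is a list of rows, each a list of 7 numbers: the turn, a rotation vector about the world's x, y, z in degrees, then the shift along the world's x, y, z in m, then the finger opening in m, from 0 to 0.0854. A call has 1 to 5 rows; each row shifts and turns the commanded pose from where the row before left it; what a row does not reach is not made up. A row lasts 1/10 s, in which the tool goes at most 50 mm and 8.59 degrees, less where a joint would pass 70% of its speed; a pose out of reach is approached as far as the arm can. A call with a gripper value outside its range is refused whole. The fingers move at their own pace and stop on an object; the grip force is fixed at half the most. Time passes only in rows, so rows that do not move let the fingers close. It gives the time, the measured TCP pose, the force, the opening and the grip force at its end, in the units of the state.
- telemetry.read_state(): the state, without advancing time (a new reading comes with each control period).
- eyes.get_image(name): name is "scene" or "top" or "wrist"; returns (picture, depth): 384x512x3 uint8, blue, green, red; 384x512 float32, mm along the optical axis (not along the pixel's ray), 0 where there is no reading.
- eyes.calibration(name): a dict with "fx", "fy", "cx", "cy" (pixels), "position" and "attitude" of the camera in the world. Camera axes: x right, y down, z forward; pixel columns grow to the right and rows downward; lengths in mm; the calibration is good to about 2 mm. The wrist camera is an equidistant fisheye: a pixel r from the principal point sees the ray r / f radians off the axis. A picture is of the moment at which its call begins: read the wrist's pose just before it. calibration takes no time and is no camera call; for the wrist camera it gives the pose at the moment of the call.
- ctrl.finish_job(): hands the job in; it is judged then, once.
Trained networks look in the newest picture that a camera, given by its name, has taken for a name from the list of things; names that differ only in an ending like _2 or _b are one class to them, and where a whole thing is asked for, a point or a joint stands for the part that bears it (a point fixed in the world has none). Each returns a list of dicts, best first, with "confidence" (0 to 1); they miss things now and then, are a little off and sometimes report something else, mostly with a low value. They report only what shows in the picture. A call takes as long as a camera call. They do not tell look-alikes from the thing itself.
- finder.boxes_of(camera, name): "location" ([x, y, z] in mm, in the coordinates of the camera as it stood for that picture, good to about 4 mm: the middle of the surface that is visible of it).
- finder.cut_out(camera, name): "mask" (384x512 bool, what is visible of it).
- finder.pinpoint(camera, name): "location" ([x, y, z] in mm, in the coordinates of the camera as it stood for that picture, good to about 4 mm: a listed point, or the origin of a listed thing).
The state is a dict: "clock": time; "qpos": joint angles; "qd": joint speeds; "tau": joint torques, N m; "eef_pos": TCP position; "tool_rot": TCP orientation; "force": force on the tool from outside, world axes, zero at the start; "torque": the same for the moment, N m; "width": finger opening in mm; "gripper_force": force on a finger pad.
Only numpy, scipy, OpenCV 4.12 (cv2) and the standard library are available. Lean on these libraries where they do the work, as an engineer would, in place of code of your own. Each camera call takes 0.05 s, during which the arm holds its last target. There are 200 camera calls.

## Working session

There is one attempt and no reset: what is moved stays moved. The work goes in short steps, Python scripts to look and compute and a tool call to move; the robot and the scene stay as the last step left them, time stands still between calls to the robot, and variables do not carry over. Pictures are saved under pics/ and viewed, at most 10 in all, crops included, and the job is handed in when it is done.

Besides the shell and the picture viewer there is one more tool, called after "Call:" as name(argument=value, ...) on one line, values as JSON. move_arm: Moves the arm, as the interface text tells. Its arguments: {"type":"object","properties":{"steps":{"type":"array"}},"required":["steps"]}

```bash
ls; mkdir -p pics; cat > h.py <<'E'
import numpy as np, cv2
from scipy.spatial.transform import Rotation as R
from cell import telemetry, eyes, ctrl, finder
def cam(n):
    c=eyes.calibration(n); a=np.array(c["attitude"],float)
    M=a if a.shape==(3,3) else R.from_euler('xyz',a).as_matrix()
    return c,M,np.array(c["position"],float)
def pin(n,names,k=3,f=None):
    c,M,p=cam(n)
    for nm in names:
        for d in (f or finder.pinpoint)(n,nm)[:k]:
            print(n,nm,round(d["confidence"],2),np.round(M@np.array(d["location"])+p,1))
E
python3 - <<'E'
from h import *
print(telemetry.read_state())
for n in("scene","top"):
    im,d=eyes.get_image(n); cv2.imwrite(f"pics/{n}0.png",im); print(eyes.calibration(n))
    pin(n,["seat","old_center","fresh_center","mouth","vac","bin","tray"])
E
```

```text
pics
{'clock': 0.0, 'qpos': array([ 1.22317177,  0.62934444,  0.03840362,  1.51839535, -0.02700159,
        0.99630736, -0.01998057]), 'qd': array([-1.80941129e-03, -8.82530775e-04,  9.37101737e-05, -7.91844725e-04,
       -4.02974134e-04,  7.93361720e-04, -5.32708503e-04]), 'tau': array([ 1.31222252e-03, -5.63403940e+01,  1.22596063e+00, -1.93444455e+01,
        1.06939909e-02,  1.06661010e-02, -3.22169235e-06]), 'eef_pos': array([ 180.64058051, -623.72431911,  230.38074768]), 'tool_rot': array([-3.13965484e+00,  2.28236834e-06,  2.81873521e-01]), 'force': array([-0.26535435, -1.15896129,  0.60324564]), 'torque': array([-0.0457381 ,  0.03646231, -0.00607599]), 'gripper_force': 0.0, 'width': 85.74576651582028}
{'fx': 400.29222974860807, 'fy': 400.29222974860807, 'cx': 251.621165319688, 'cy': 195.06409897492824, 'position': array([1241.55324424,  687.49414148,  839.52874016]), 'attitude': array([-2.18578956,  0.02384515,  2.31045574])}
scene seat 0.64 [573.6   7.4   4.6]
scene seat 0.6 [502.3 288.2 252.4]
scene old_center 0.96 [530.9 466.   30.5]
scene old_center 0.62 [516.1 287.9 240
[... 257 characters left out ...]
in 0.84 [ 605.9 -300.7   -1.2]
scene tray 0.9 [559.3  -6.1   1.8]
{'fx': 379.7440807383486, 'fy': 379.7440807383486, 'cx': 248.02658969319316, 'cy': 189.10569320451424, 'position': array([ 398.2751088 ,   73.27234223, 1271.97373546]), 'attitude': array([-3.00651114, -0.02411123, -1.55148035])}
top seat 0.63 [506.6 293.9 252. ]
top seat 0.6 [614.7 274.2   5.3]
top old_center 0.73 [516.9 285.9 238.5]
top fresh_center 0.82 [460.   33.6  54.7]
top fresh_center 0.72 [ 431.  -239.3   51.7]
top fresh_center 0.68 [347.5 230.   50.5]
top mouth 0.6 [ 571.8 -298.4  199.3]
top vac 0.77 [616.7 275.1   3.3]
top bin 0.73 [650.9 -76.8   3.6]
top bin 0.34 [784.9 107.1   0.9]
top tray 0.66 [560.1  -3.1  -3.2]
```

View pics/scene0.png

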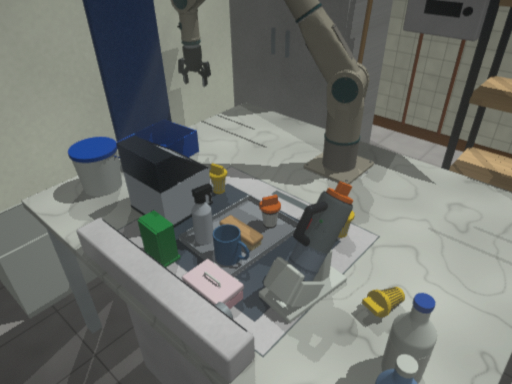

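View pics/top0.png

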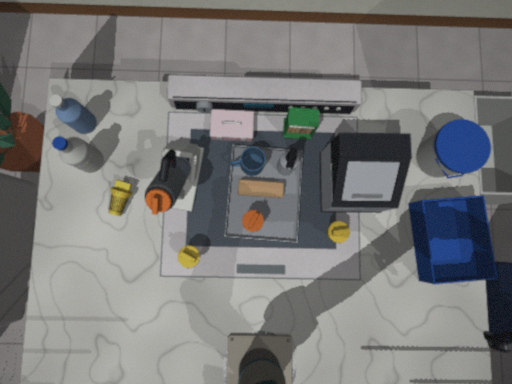

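Scene view: the vac with the orange cap is at about (340,190), the clean filter at (270,205), and the bin hood at (165,170). Top view: the old cap is at (158,200), the clean filter at (253,220) and the flap at (369,184). The yellow look-alikes are at (190,257), (339,232) and (119,198).

```bash
cat >> h.py <<'E'
def cloud(n,d,mask):
    c,M,p=cam(n); v,u=np.nonzero(mask&(d>0)); z=d[v,u]
    x=(u-c["cx"])/c["fx"]; y=(v-c["cy"])/c["fy"]
    if n=="wrist":   # equidistant fisheye
        r=np.hypot(x,y)+1e-9; s=np.tan(r)/r; x,y=x*s,y*s
    return np.c_[x*z,y*z,z]@M.T+p
def plane(P):
    for _ in range(4):
        c=np.median(P,0); c=P.mean(0); n=np.linalg.svd(P-c)[2][2]; e=abs((P-c)@n); P=P[e<max(2.5*np.median(e),1)]
    return c,n*np.sign(n[2])
def tgt(yaw,tilt,tw=0): # tool attitude, deg; tilt from vertical, twist about world approach axis
    return R.from_euler('z',yaw,degrees=True)*R.from_euler('y',-tilt,degrees=True)*R.from_euler('xz',[180,tw],degrees=True)if 0 else R.from_euler('z',yaw,degrees=True)*R.from_euler('y',-tilt,degrees=True)*R.from_euler('z',tw,degrees=True)*R.from_euler('x',180,degrees=True)
def delta(pos,rot):
    s=telemetry.read_state(); 
    print("t",round(s["clock"],2),"at",np.round(s["eef_pos"],1),"shift mm",np.round(np.array(pos)-s["eef_pos"],1),"rotvec deg",np.round((rot*R.from_euler('xyz',s["tool_rot"]).inv()).as_rotvec(degrees=True),1),"q",np.round(s["qpos"],2),"F",np.round(s["force"],1),"w",round(s["width"],1))
def near(n,nm,d,p,rad=60):
    b=None
    for c in finder.cut_out(n,nm):
        P=cloud(n,d,c["mask"])
        if len(P)and np.linalg.norm(np.median(P,0)[:2]-np.array(p)[:2])<rad: return P
    return None
E
python3 - <<'E'
from h import *
for n in("top","scene"):
    im,d=eyes.get_image(n)
    P=near(n,"flap",d,[574,-300])
    if P is not None:
        c,nn=plane(P); print(n,"flap c",c.round(1),"n",nn.round(3),"tilt",np.degrees(np.arccos(nn[2])),"yaw",np.degrees(np.arctan2(-nn[1],-nn[0])),len(P))
    P=near(n,"fresh_center",d,[461,30])
    if P is not None:
        B=P[P[:,2]>98]; print("fresh bar",len(B),cv2.minAreaRect(B[:,:2].astype(np.float32)),B[:,2].max())
delta([427,299,365],tgt(-7.4,35))
E
```

```text
top flap c [ 576.3 -300.   202. ] n [-0.611 -0.003  0.791] tilt 37.69504975691122 yaw 0.3043936659441212 1939
fresh bar 74 ((460.89019775390625, 30.50438690185547), (13.595379829406738, 49.735042572021484), 61.33610916137695) 118.35416771198379
fresh bar 76 ((467.99267578125, 33.47257995605469), (11.977516174316406, 48.627376556396484), 62.91933822631836) 116.5831464051679
t 1.1 at [ 180.8 -624.4  231.3] shift mm [246.2 923.4 133.7] rotvec deg [  2.7 -35.1 -22.8] q [ 1.22  0.63  0.04  1.52 -0.03  1.   -0.02] F [-0.4  0.3 -0.1] w 85.4
```

Call:
move_arm(steps=[[0.12,-1.53,-0.99,0.025,0.034,0.019,0.085],[0.12,-1.53,-0.99,0.025,0.034,0.019,0.085],[0.12,-1.53,-0.99,0.025,0.034,0.019,0.085],[0.12,-1.53,-0.99,0.025,0.034,0.019,0.085],[0.12,-1.53,-0.99,0.025,0.034,0.019,0.085]])

```text
clock: 1.6
eef_pos: [306.6, -452.9, 327.2]
tool_rot: [3.12, -0.133, 0.196]
force: [0.4, -0.6, 0.9]
width: 85.1
gripper_force: 0.0
```

Call:
move_arm(steps=[[0.12,-1.53,-0.99,0.025,0.034,0.019,0.085],[0.12,-1.53,-0.99,0.025,0.034,0.019,0.085],[0.12,-1.53,-0.99,0.025,0.034,0.019,0.085],[0.12,-1.53,-0.99,0.009,0.043,0,0.085],[0.12,-1.53,-0.99,0.009,0.043,0,0.085]])

```text
clock: 2.1
eef_pos: [399.6, -264.8, 384.1]
tool_rot: [3.109, -0.268, 0.112]
force: [0.6, -0.1, -0.4]
width: 85.4
gripper_force: 0.0
```

Call:
move_arm(steps=[[0.12,-1.53,-0.99,0.009,0.043,0,0.085],[0.12,-1.53,-0.99,0.009,0.043,0,0.085],[0.12,-1.53,-0.99,0.009,0.043,0,0.085],[0.12,-1.53,-0.99,0.009,0.043,0,0.085],[0.12,-1.53,-0.99,0.009,0.043,0,0.085]])

```text
clock: 2.6
eef_pos: [443.7, -49.7, 383.8]
tool_rot: [3.111, -0.402, 0.024]
force: [1.2, -0.2, -0.1]
width: 85.0
gripper_force: 0.0
```

Call:
move_arm(steps=[[0.12,-1.53,-0.99,-0.002,0.044,-0.002,0.085],[0.12,-1.53,-0.99,-0.002,0.044,-0.002,0.085],[0.12,-1.53,-0.99,-0.002,0.044,-0.002,0.085],[0.12,-1.53,-0.99,-0.002,0.044,-0.002,0.085],[0.12,-1.53,-0.99,-0.002,0.044,-0.002,0.085]])

```text
clock: 3.1
eef_pos: [435.3, 128.4, 374.1]
tool_rot: [3.115, -0.502, -0.049]
force: [1.4, -0.7, -1.0]
width: 85.2
gripper_force: 0.0
```

Call:
move_arm(steps=[[0.12,-1.53,-0.99,-0.002,0.044,-0.002,0.085],[0.12,-1.53,-0.99,-0.002,0.044,-0.002,0.085],[0.12,-1.53,-0.99,-0.002,0.044,-0.002,0.085]])

```text
clock: 3.4
eef_pos: [434.1, 175.2, 368.8]
tool_rot: [3.121, -0.517, -0.068]
force: [0.7, -0.7, 0.3]
width: 85.0
gripper_force: 0.0
```

```bash
python3 - <<'E'
from h import *
delta([427,299,365],tgt(-7.4,35))
im,d=eyes.get_image("wrist"); cv2.imwrite("pics/w1.png",im); np.save("w1.npy",d)
pin("wrist",["old_center","seat"])
P=near("wrist","old_center",d,[512,288]); np.save("P.npy",P)
z=tgt(-7.4,35).apply([0,0,-1]); h=P@z
print(len(P),np.histogram(h,12))
B=P[h>h.max()-6]; print("bar top",B.mean(0).round(1),len(B)); 
c=plane(B);print(c)
T=tgt(-7.4,35); Q=T.inv().apply(B); print(cv2.minAreaRect(Q[:,:2].astype(np.float32)))
print(T.apply(np.r_[cv2.minAreaRect(Q[:,:2].astype(np.float32))[0],np.median(Q[:,2])]))
E
```

```text
t 3.4 at [434.1 175.2 368.8] shift mm [ -7.1 123.8  -3.8] rotvec deg [ 0.5 -5.4 -2.8] q [-0.18  0.04 -0.56  2.16  0.65  0.7  -2.84] F [ 0.7 -0.7  0.3] w 85.0
wrist old_center 0.86 [510.4 291.7 239.1]
wrist old_center 0.82 [529.  467.3  29.6]
3461 (array([   2,    0,    0,    0,    0,    0,    0,    0,    0,   34, 2311,
       1114]), array([-254.99100846, -235.14036376, -215.28971907, -195.43907437,
       -175.58842968, -155.73778498, -135.88714028, -116.03649559,
        -96.18585089,  -76.3352062 ,  -56.4845615 ,  -36.6339168 ,
        -16.78327211]))
bar top [485.2 292.6 287.4] 734
(array([484.49749168, 293.30347152, 287.14483763]), array([-0.56913929,  0.07166627,  0.81911197]))
((526.165771484375, -353.6127014160156), (50.523075103759766, 14.720396041870117), 0.8551154732704163)
[483.6541315  293.76691595 286.4005638 ]
```

Call:
move_arm(steps=[[-4.8,0.62,6.9,0,0.006,-0.001,0.085],[-4.8,0.62,6.9,0,0.006,-0.001,0.085],[-4.8,0.62,6.9,0,0.006,-0.001,0.085],[-4.8,0.62,6.9,0,0.006,-0.001,0.085],[-4.8,0.62,6.9,0,0.006,-0.001,0.085]])

```text
clock: 4.1
eef_pos: [435.3, 201.9, 364.1]
tool_rot: [2.707, -0.332, 0.714]
force: [0.3, -0.2, 0.1]
width: 85.1
gripper_force: 0.0
```

Call:
move_arm(steps=[[-4.8,0.62,6.9,0,0.006,-0.001,0.085],[-4.8,0.62,6.9,0,0.006,-0.001,0.085],[-4.8,0.62,6.9,0,0.006,-0.001,0.085],[-4.8,0.62,6.9,0,0.006,-0.001,0.085],[-4.8,0.62,6.9,0,0.006,-0.001,0.085]])

```text
clock: 4.6
eef_pos: [435.5, 231.9, 359.1]
tool_rot: [2.542, 0.051, 1.349]
force: [0.1, -0.6, -0.2]
width: 84.8
gripper_force: 0.0
```

Call:
move_arm(steps=[[-4.8,0.62,6.9,0,0.006,-0.001,0.085],[-4.8,0.62,6.9,0,0.006,-0.001,0.085],[-4.8,0.62,6.9,0,0.006,-0.001,0.085],[-4.8,0.62,6.9,0,0.006,-0.001,0.085],[-4.8,0.62,6.9,0,0.006,-0.001,0.085]])

```text
clock: 5.1
eef_pos: [435.6, 261.9, 354.1]
tool_rot: [2.638, 0.456, 1.985]
force: [0.2, 0.3, -0.7]
width: 85.0
gripper_force: 0.0
```

```bash
python3 - <<'E'
from h import *
delta([440.5,299.4,348.6],tgt(-7.3,35,180))
E
```

```text
t 5.1 at [435.6 261.9 354.1] shift mm [ 4.9 37.5 -5.5] rotvec deg [-25.7   8.1  43.3] q [-0.34  0.26 -0.84  2.1   1.04  1.05 -1.26] F [ 0.2  0.3 -0.7] w 85.0
```

Call:
move_arm(steps=[[-3.67,1.16,6.19,0.0007,0.0054,-0.0008,0.085],[-3.67,1.16,6.19,0.0007,0.0054,-0.0008,0.085],[-3.67,1.16,6.19,0.0007,0.0054,-0.0008,0.085],[-3.67,1.16,6.19,0.0007,0.0054,-0.0008,0.085],[-3.67,1.16,6.19,0.0007,0.0054,-0.0008,0.085]])

```text
clock: 5.6
eef_pos: [439.2, 288.7, 350.3]
tool_rot: [2.978, 0.612, 2.704]
force: [-0.4, -0.2, 0.0]
width: 85.2
gripper_force: 0.0
```

Call:
move_arm(steps=[[-3.67,1.16,6.19,0.0007,0.0054,-0.0008,0.085],[-3.67,1.16,6.19,0.0007,0.0054,-0.0008,0.085],[0,0,0,0,0,0,0.085]])

```text
clock: 5.9
eef_pos: [440.9, 299.7, 348.7]
tool_rot: [3.138, 0.609, 3.008]
force: [0.3, 0.5, 0.6]
width: 84.8
gripper_force: 0.0
```

```bash
python3 - <<'E'
from h import *
delta([497.4,292,266.7],tgt(-7.3,35,180))
im,d=eyes.get_image("wrist"); cv2.imwrite("pics/w2.png",im)
P=near("wrist","old_center",d,[512,288]); T=tgt(-7.3,35); z=T.apply([0,0,-1]); h=P@z; 
B=P[(h>np.percentile(h,98)-6)]; Q=T.inv().apply(B); r=cv2.minAreaRect(Q[:,:2].astype(np.float32)); print(r,T.apply(np.r_[r[0],np.median(Q[:,2])]),plane(B))
E
```

```text
t 5.9 at [440.9 299.7 348.7] shift mm [ 56.5  -7.7 -82. ] rotvec deg [-0.2 -0.1  0.2] q [-0.24  0.31 -0.96  2.06  1.05  1.02 -0.36] F [0.3 0.5 0.6] w 84.8
((525.1688842773438, -353.5255126953125), (49.614070892333984, 13.911638259887695), 0.8497883081436157) [482.43565694 294.6130175  285.66169107] (array([481.78264544, 294.66971215, 285.2740078 ]), array([-0.57170563,  0.07190167,  0.81730216]))
```

View pics/w2.png

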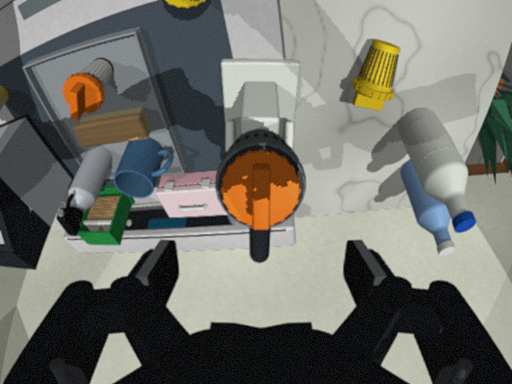

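The wrist view shows the bar at column 262, centred between the fingers, with its long side vertical in the image. I'm approaching along the axis and gripping.

Call:
move_arm(steps=[[0,0,0,0.0139,-0.0018,-0.0206,0.085],[0,0,0,0.0139,-0.0018,-0.0206,0.085],[0,0,0,0.0139,-0.0018,-0.0206,0.085],[0,0,0,0.0139,-0.0018,-0.0206,0.085],[0,0,0,0,0,0,0.0]])

```text
clock: 6.5
eef_pos: [495.7, 291.4, 263.3]
tool_rot: [-3.14, 0.606, 3.01]
force: [-0.4, -1.4, 0.5]
width: 73.1
gripper_force: 0.0
```

Call:
move_arm(steps=[[0,0,0,0,0,0,0.0],[0,0,0,0,0,0,0.0],[0,0,0,0,0,0,0.0],[0,0,0,0,0,0,0.0],[0,0,0,0,0,0,0.0]])

```text
clock: 7.0
eef_pos: [494.8, 294.3, 267.1]
tool_rot: [3.14, 0.612, 3.013]
force: [-4.1, -2.3, 5.9]
width: 12.5
gripper_force: 58.9
```

```bash
python3 - <<'E'
from h import *
delta([496.5,292.6,266.4],tgt(-7.3,35,180)); s=telemetry.read_state(); print(s["torque"],s["gripper_force"])
E
```

```text
t 7.0 at [494.8 294.3 267.1] shift mm [ 1.7 -1.7 -0.7] rotvec deg [-0.1  0.   0. ] q [-0.28  0.48 -0.86  2.1   1.3   0.96 -0.54] F [-4.1 -2.3  5.9] w 12.5
[-0.45896921  0.55598185 -0.57368002] 58.934499621391296
```

Call:
move_arm(steps=[[-2.84,0.36,4.1,0,0,0,0.0],[-2.84,0.36,4.1,0,0,0,0.0],[-2.84,0.36,4.1,0,0,0,0.0],[-2.84,0.36,4.1,0,0,0,0.0],[-2.84,0.36,4.1,0,0,0,0.0]])

```text
clock: 7.5
eef_pos: [495.0, 293.4, 267.3]
tool_rot: [-2.852, 0.547, -2.751]
force: [-4.4, -3.1, 8.8]
width: 12.9
gripper_force: 59.7
```

Call:
move_arm(steps=[[-2.84,0.36,4.1,0,0,0,0.0],[-2.84,0.36,4.1,0,0,0,0.0],[-2.84,0.36,4.1,0,0,0,0.0],[-2.84,0.36,4.1,0,0,0,0.0],[0,0,0,0,0,0,0.0]])

```text
clock: 8.0
eef_pos: [494.9, 292.6, 267.3]
tool_rot: [-2.679, 0.417, -2.386]
force: [-6.6, -4.6, 10.8]
width: 12.6
gripper_force: 59.7
```

```bash
python3 - <<'E'
from h import *
delta([494.8,294.3,267.1],tgt(-7.3,35,180)); s=telemetry.read_state(); print(s["torque"],s["gripper_force"])
E
```

```text
t 8.0 at [494.9 292.6 267.3] shift mm [-0.1  1.7 -0.2] rotvec deg [ 25.7  -3.3 -36.7] q [-0.24  0.5  -0.92  2.1   1.31  1.    0.24] F [-6.6 -4.6 10.8] w 12.6
[-1.09524777  0.73373474 -1.17103146] 59.66332018375397
```

Call:
move_arm(steps=[[0,0,0,-0.0034,0.0004,0.0049,0.0],[0,0,0,-0.0034,0.0004,0.0049,0.0],[0,0,0,-0.0034,0.0004,0.0049,0.0],[0,0,0,-0.0034,0.0004,0.0049,0.0]])

```text
clock: 8.4
eef_pos: [481.0, 296.5, 285.9]
tool_rot: [-2.684, 0.418, -2.384]
force: [0.6, -0.6, -2.0]
width: 13.0
gripper_force: 59.5
```

Call:
move_arm(steps=[[0,0,0,-0.0102,0.0013,0.0147,0.0],[0,0,0,-0.0102,0.0013,0.0147,0.0],[0,0,0,-0.0102,0.0013,0.0147,0.0],[0,0,0,-0.0102,0.0013,0.0147,0.0],[0,0,0,-0.008,0.001,0.02,0.0]])

```text
clock: 8.9
eef_pos: [430.9, 303.6, 364.7]
tool_rot: [-2.685, 0.417, -2.382]
force: [0.4, -0.1, -1.2]
width: 12.9
gripper_force: 59.5
```

```bash
python3 - <<'E'
from h import *
delta([488.8,-300.5,294],tgt(0.3,37.8,180))
im,d=eyes.get_image("wrist"); cv2.imwrite("pics/w3.png",im[::2,::2])
im,d=eyes.get_image("scene"); pin("scene",["old_center"])
E
```

```text
t 8.9 at [430.9 303.6 364.7] shift mm [  57.9 -604.1  -70.7] rotvec deg [ 26.2  -4.3 -29. ] q [-0.2   0.3  -1.04  2.04  1.02  1.07  0.45] F [ 0.4 -0.1 -1.2] w 12.9
scene old_center 0.69 [530.9 462.2  27.1]
scene old_center 0.67 [452.1 302.7 340.1]
```

View pics/w3.png

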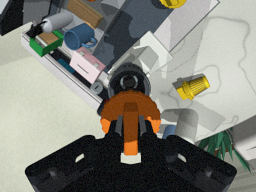

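The wrist view (half size) shows the dirty filter in the grip at (130,115) and the empty seat at (130,80). I'm carrying it to the bin.

Call:
move_arm(steps=[[1.87,-0.31,-2.07,0,-0.043,0.003,0.0],[1.87,-0.31,-2.07,0,-0.043,0.003,0.0],[1.87,-0.31,-2.07,0,-0.043,0,0.0],[1.87,-0.31,-2.07,0,-0.043,0,0.0],[1.87,-0.31,-2.07,0,-0.043,0,0.0]])

```text
clock: 9.55
eef_pos: [431.8, 86.5, 369.6]
tool_rot: [-2.812, 0.535, -2.626]
force: [0.1, -0.8, -2.8]
width: 12.7
gripper_force: 59.6
```

Call:
move_arm(steps=[[1.87,-0.31,-2.07,0,-0.043,0,0.0],[1.87,-0.31,-2.07,0,-0.043,0,0.0],[1.87,-0.31,-2.07,0,-0.043,0,0.0],[1.87,-0.31,-2.07,0,-0.043,0,0.0],[1.87,-0.31,-2.07,0,-0.043,0,0.0]])

```text
clock: 10.05
eef_pos: [431.0, -73.3, 367.1]
tool_rot: [-2.945, 0.591, -2.83]
force: [-0.4, -0.2, -0.8]
width: 13.1
gripper_force: 59.6
```

Call:
move_arm(steps=[[1.87,-0.31,-2.07,0,-0.043,0,0.0],[1.87,-0.31,-2.07,0,-0.043,0,0.0],[1.87,-0.31,-2.07,0,-0.043,0,0.0],[1.87,-0.31,-2.07,0,-0.043,0,0.0]])

```text
clock: 10.45
eef_pos: [429.0, -205.8, 370.3]
tool_rot: [-3.075, 0.614, -3.028]
force: [-0.0, -0.5, -3.0]
width: 13.0
gripper_force: 59.6
```

```bash
python3 - <<'E'
from h import *
delta([488.8,-300.5,294],tgt(0.3,37.8,180))
im,d=eyes.get_image("wrist"); pin("wrist",["mouth","old_center"],2)
P=near("wrist","flap",d,[574,-300]); 
if P is not None: print(plane(P),len(P))
E
```

```text
t 10.45 at [ 429.  -205.8  370.3] shift mm [ 59.8 -94.7 -76.3] rotvec deg [ 3.2 -2.4 -3.9] q [-0.16 -0.    0.82  2.25 -0.79  0.52  2.94] F [-0.  -0.5 -3. ] w 13.0
wrist mouth 0.68 [ 569.3 -318.5  207.6]
(array([ 572.29840489, -303.50448516,  198.22306947]), array([-0.61213978, -0.00303643,  0.79074374])) 9356
```

Call:
move_arm(steps=[[5.1,-0.1,-6.8,0,-0.004,0,0.0],[5.1,-0.1,-6.8,0,-0.004,0,0.0],[5.1,-0.1,-6.8,0,-0.004,0,0.0],[5.1,-0.1,-6.8,0,-0.004,0,0.0],[5.1,-0.1,-6.8,0,-0.004,0,0.0]])

```text
clock: 11.15
eef_pos: [430.1, -223.3, 370.6]
tool_rot: [2.719, 0.483, 2.396]
force: [0.4, 0.0, -1.9]
width: 12.6
gripper_force: 59.6
```

Call:
move_arm(steps=[[5.1,-0.1,-6.8,0,-0.004,0,0.0],[5.1,-0.1,-6.8,0,-0.004,0,0.0],[5.1,-0.1,-6.8,0,-0.004,0,0.0],[5.1,-0.1,-6.8,0,-0.004,0,0.0],[5.1,-0.1,-6.8,0,-0.004,0,0.0]])

```text
clock: 11.65
eef_pos: [430.2, -243.3, 370.5]
tool_rot: [2.5, 0.098, 1.727]
force: [0.0, -0.6, -1.3]
width: 12.7
gripper_force: 59.6
```

Call:
move_arm(steps=[[5.1,-0.1,-6.8,0,-0.004,0,0.0],[5.1,-0.1,-6.8,0,-0.004,0,0.0],[5.1,-0.1,-6.8,0,-0.004,0,0.0],[5.1,-0.1,-6.8,0,-0.004,0,0.0],[5.1,-0.1,-6.8,0,-0.004,0,0.0]])

```text
clock: 12.15
eef_pos: [430.3, -263.2, 370.4]
tool_rot: [2.56, -0.335, 1.115]
force: [-0.1, -0.2, -0.8]
width: 12.7
gripper_force: 59.6
```

```bash
python3 - <<'E'
from h import *
delta([487.8,-301.5,293],tgt(0.3,37.8,0))
E
```

```text
t 12.15 at [ 430.3 -263.2  370.4] shift mm [ 57.5 -38.3 -77.4] rotvec deg [ 35.4   0.3 -45.7] q [-0.08  0.13  1.01  2.2  -1.07  0.72  1.13] F [-0.1 -0.2 -0.8] w 12.7
```

Call:
move_arm(steps=[[4.43,0,-5.7,0.0072,-0.0048,-0.0097,0.0],[4.43,0,-5.7,0.0072,-0.0048,-0.0097,0.0],[4.43,0,-5.7,0.0072,-0.0048,-0.0097,0.0],[4.43,0,-5.7,0.0072,-0.0048,-0.0097,0.0],[4.43,0,-5.7,0.0072,-0.0048,-0.0097,0.0]])

```text
clock: 12.65
eef_pos: [461.9, -284.0, 327.5]
tool_rot: [2.807, -0.581, 0.57]
force: [0.7, -0.1, -0.9]
width: 12.6
gripper_force: 59.6
```

Call:
move_arm(steps=[[4.43,0,-5.7,0.0072,-0.0048,-0.0097,0.0],[4.43,0,-5.7,0.0072,-0.0048,-0.0097,0.0],[4.43,0,-5.7,0.0072,-0.0048,-0.0097,0.0],[0,0,0,0,0,0,0.0]])

```text
clock: 13.05
eef_pos: [483.1, -299.2, 297.8]
tool_rot: [3.074, -0.657, 0.116]
force: [-0.3, 0.0, -1.2]
width: 12.9
gripper_force: 59.6
```

```bash
python3 - <<'E'
from h import *
delta([487.8,-301.5,293],tgt(0.3,37.8,0))
im,d=eyes.get_image("wrist"); cv2.imwrite("pics/w4.png",im); pin("wrist",["mouth","old_center"],2)
E
```

```text
t 13.05 at [ 483.1 -299.2  297.8] shift mm [ 4.7 -2.3 -4.8] rotvec deg [ 3.1  0.  -4. ] q [ 1.02  0.31 -0.32  2.16 -1.09  0.38  0.24] F [-0.3  0.  -1.2] w 12.9
wrist mouth 0.83 [ 571.6 -299.   205.1]
wrist old_center 0.29 [ 574.2 -298.5  203.3]
```

View pics/w4.png

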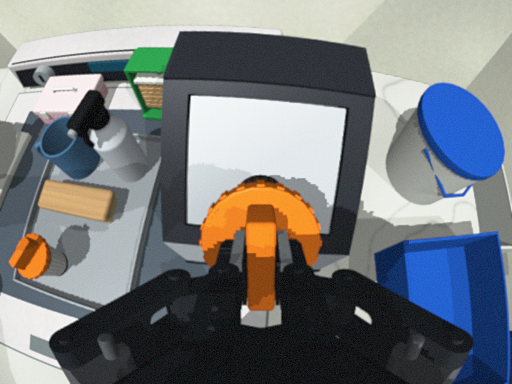

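The wrist view shows the held filter at (260,240) in front of the flap (190–350, 95–230), laterally centred. I'm pushing it in along the mouth axis.

Call:
move_arm(steps=[[0.6,0,-0.8,0.0107,-0.0001,-0.0135,0.0],[0.6,0,-0.8,0.0107,-0.0001,-0.0135,0.0],[0.6,0,-0.8,0.0107,-0.0001,-0.0135,0.0],[0.6,0,-0.8,0.0107,-0.0001,-0.0135,0.0],[0,0,0,0.0107,-0.0001,-0.0135,0.0]])

```text
clock: 13.7
eef_pos: [538.0, -308.5, 245.3]
tool_rot: [3.138, -0.641, 0.032]
force: [-1.0, 0.1, 0.2]
width: 13.0
gripper_force: 59.8
```

```bash
python3 - <<'E'
from h import *
delta([590,-300.5,163],tgt(0.3,37.8,0))
E
```

```text
t 13.7 at [ 538.  -308.5  245.3] shift mm [ 52.    8.  -82.3] rotvec deg [ 0.2 -1.1 -1.4] q [ 1.01  0.47 -0.42  2.09 -1.1   0.23  0.16] F [-1.   0.1  0.2] w 13.0
```

Call:
move_arm(steps=[[0,4,0,0.002,0.003,-0.002,0.0],[0,4,0,0.002,0.003,-0.002,0.0],[0,4,0,0.002,0.002,-0.002,0.0],[0,0,0,0,0,0,0.0]])

```text
clock: 14.1
eef_pos: [547.2, -298.4, 240.8]
tool_rot: [-3.141, -0.441, 0.036]
force: [0.3, 1.1, -0.9]
width: 13.2
gripper_force: 59.6
```

```bash
python3 - <<'E'
from h import *
delta([602,-300.5,166.5],tgt(0.3,26,0))
E
```

```text
t 14.1 at [ 547.2 -298.4  240.8] shift mm [ 54.8  -2.1 -74.3] rotvec deg [-0.  -0.7 -1.8] q [ 0.54  0.45  0.08  1.95 -0.69  0.47 -0.35] F [ 0.3  1.1 -0.9] w 13.2
```

Call:
move_arm(steps=[[0,0,-0.3,0.0091,-0.0003,-0.0124,0.0],[0,0,-0.3,0.0091,-0.0003,-0.0124,0.0],[0,0,-0.3,0.0091,-0.0003,-0.0124,0.0]])

```text
clock: 14.4
eef_pos: [570.4, -302.8, 200.1]
tool_rot: [-3.134, -0.439, 0.006]
force: [-0.9, 0.2, -0.4]
width: 12.7
gripper_force: 59.7
```

Call:
move_arm(steps=[[0,0,-0.3,0.0091,-0.0003,-0.0124,0.0],[0,0,-0.3,0.0091,-0.0003,-0.0124,0.0],[0,0,-0.3,0.0091,-0.0003,-0.0124,0.0],[0,0,0,0,0,0,0.0]])

```text
clock: 14.8
eef_pos: [598.6, -302.4, 162.0]
tool_rot: [-3.134, -0.437, -0.008]
force: [-1.3, 0.1, -1.7]
width: 12.8
gripper_force: 59.6
```

```bash
python3 - <<'E'
from h import *
delta([602,-300.5,166.5],tgt(0.3,26,0))
im,d=eyes.get_image("wrist"); cv2.imwrite("pics/w5.png",im)
E
```

```text
t 14.8 at [ 598.6 -302.4  162. ] shift mm [3.4 1.9 4.5] rotvec deg [-0.4 -1.   0.5] q [ 0.54  0.62  0.    1.91 -0.78  0.32 -0.32] F [-1.3  0.1 -1.7] w 12.8
```

View pics/w5.png

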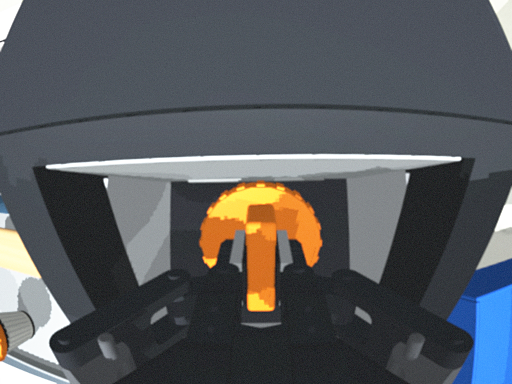

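The wrist view shows the filter inside the mouth at (262,240), with the flap swung up above it. I'm releasing it and withdrawing.

Call:
move_arm(steps=[[0,0,0,0,0,0,0.05],[0,0,0,0,0,0,0.05],[0,0,0,0,0,0,0.05],[0,0,0,0,0,0,0.05],[0,0,0,0,0,0,0.05]])

```text
clock: 15.35
eef_pos: [598.6, -303.6, 165.4]
tool_rot: [-3.137, -0.44, -0.007]
force: [-0.5, -0.3, 0.5]
width: 50.0
gripper_force: 0.5
```

Call:
move_arm(steps=[[0,0,0,-0.0091,0.0003,0.0124,0.05],[0,0,0,-0.0091,0.0003,0.0124,0.05],[0,0,0,-0.0182,0.0006,0.0248,0.05],[0,0,0,-0.0182,0.0006,0.0248,0.05],[0,0,0,-0.0182,0.0006,0.0248,0.05]])

```text
clock: 15.85
eef_pos: [524.3, -300.8, 266.0]
tool_rot: [-3.137, -0.44, -0.007]
force: [0.0, 0.3, 0.3]
width: 50.0
gripper_force: 0.0
```

Call:
move_arm(steps=[[0,0,0,-0.0182,0.0006,0.0248,0.05],[0,0,0,-0.0182,0.0006,0.0248,0.05],[0,0,0,-0.0182,0.0006,0.0248,0.05]])

```text
clock: 16.15
eef_pos: [469.4, -298.9, 340.6]
tool_rot: [-3.137, -0.441, -0.008]
force: [0.0, -0.5, -0.2]
width: 50.1
gripper_force: 0.0
```

```bash
python3 - <<'E'
from h import *
im,d=eyes.get_image("wrist"); cv2.imwrite("pics/w6.png",im[::2,::2])
P=near("wrist","flap",d,[574,-300])
if P is not None: print(plane(P),len(P))
pin("wrist",["fresh_center","old_center"])
P=near("wrist","fresh_center",d,[463,31])
if P is not None:
    B=P[P[:,2]>104]; print("bar",len(B),cv2.minAreaRect(B[:,:2].astype(np.float32)),np.median(B[:,2]))
for a in(-29,151): delta([463,31,220],tgt(a,0))
E
```

```text
(array([ 581.52144604, -302.11986043,  207.59117306]), array([-6.18219642e-01, -3.82216559e-04,  7.86005298e-01])) 15167
wrist fresh_center 0.96 [ 436.  -240.7   63.8]
wrist fresh_center 0.94 [466.1  28.1  61.8]
wrist fresh_center 0.55 [348.7 227.2  52.3]
bar 262 ((465.0213317871094, 31.96271514892578), (15.918535232543945, 49.34164047241211), 62.96247863769531) 110.77382940937974
t 16.4 at [ 470.9 -298.5  338.6] shift mm [  -7.9  329.5 -118.6] rotvec deg [  6.2  24.7 -28.2] q [ 0.52  0.24  0.21  1.97 -0.55  0.67 -0.47] F [0.3 0.4 0.3] w 50.1
t 16.4 at [ 470.9 -298.5  338.6] shift mm [  -7.9  329.5 -118.6] rotvec deg [-33.2   8.3 148.1] q [ 0.52  0.24  0.21  1.97 -0.55  0.67 -0.47] F [0.3 0.4 0.3] w 50.1
```

View pics/w6.png

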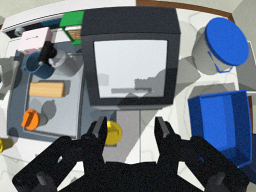

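The half-size view shows the flap shut at (133,68) and the bin closed. The clean filter is at (33,120). I'm moving above it with the half-turned grasp.

Call:
move_arm(steps=[[-1.85,0.46,8.23,-0.0004,0.0183,0,0.085],[-1.85,0.46,8.23,-0.0004,0.0183,0,0.085],[-1.85,0.46,8.23,-0.0004,0.0183,0,0.085],[-1.85,0.46,8.23,-0.0004,0.0183,0,0.085],[-1.85,0.46,8.23,-0.0004,0.0183,0,0.085]])

```text
clock: 16.9
eef_pos: [468.8, -206.3, 336.9]
tool_rot: [3.006, -0.343, 0.773]
force: [0.0, 0.7, -0.4]
width: 85.2
gripper_force: 0.0
```

Call:
move_arm(steps=[[-1.85,0.46,8.23,-0.0004,0.0183,0,0.085],[-1.85,0.46,8.23,-0.0004,0.0183,0,0.085],[-1.85,0.46,8.23,-0.0004,0.0183,0,0.085],[-1.85,0.46,8.23,-0.0004,0.0183,0,0.085],[-1.85,0.46,8.23,-0.0004,0.0183,0,0.085]])

```text
clock: 17.4
eef_pos: [466.8, -114.9, 337.0]
tool_rot: [2.974, -0.184, 1.502]
force: [-1.0, -0.5, 0.1]
width: 84.9
gripper_force: 0.0
```

Call:
move_arm(steps=[[-1.85,0.46,8.23,-0.0004,0.0183,-0.008,0.085],[-1.85,0.46,8.23,-0.0004,0.0183,-0.008,0.085],[-1.85,0.46,8.23,-0.0004,0.0183,-0.008,0.085],[-1.85,0.46,8.23,-0.0004,0.0183,-0.008,0.085],[-1.85,0.46,8.23,-0.0004,0.0183,-0.008,0.085]])

```text
clock: 17.9
eef_pos: [464.7, -23.4, 296.8]
tool_rot: [3.055, -0.045, 2.213]
force: [-0.4, 0.5, 0.3]
width: 84.9
gripper_force: 0.0
```

Call:
move_arm(steps=[[-1.85,0.46,8.23,-0.0004,0.0183,-0.015,0.085],[-1.85,0.46,8.23,-0.0004,0.0183,-0.015,0.085],[-1.85,0.46,8.23,-0.0004,0.0183,-0.015,0.085],[0,0,0,0,0,0,0.085]])

```text
clock: 18.3
eef_pos: [462.2, 34.7, 250.7]
tool_rot: [-3.141, -0.004, 2.645]
force: [-0.3, 0.2, 0.3]
width: 85.3
gripper_force: 0.0
```

```bash
python3 - <<'E'
from h import *
im,d=eyes.get_image("wrist"); cv2.imwrite("pics/w7.png",im)
P=near("wrist","fresh_center",d,[463,31])
B=P[P[:,2]>104]; print("bar",len(B),cv2.minAreaRect(B[:,:2].astype(np.float32)),np.median(B[:,2]))
delta([464,31,92],tgt(151.5,0))
E
```

```text
bar 707 ((463.7113952636719, 28.052913665771484), (13.019601821899414, 49.65070343017578), 61.06117248535156) 115.0561524961592
t 18.4 at [463.2  30.9 252.2] shift mm [ 8.000e-01  1.000e-01 -1.602e+02] rotvec deg [-0.  -0.   0.5] q [ 0.12  0.35 -0.32  1.98  0.15  0.83  0.78] F [-0.3 -0.5 -0.2] w 84.7
```

View pics/w7.png

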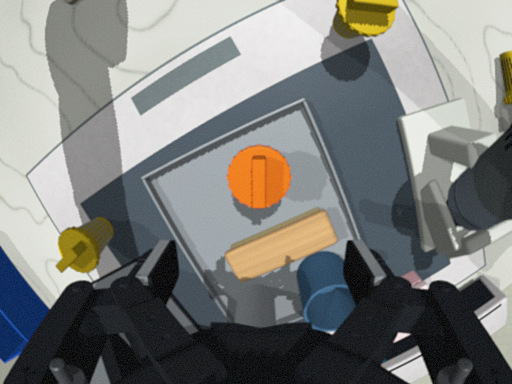

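The wrist view shows the clean filter's bar at (260,182), aligned with the finger midline at column 261. I'm descending to grip it.

Call:
move_arm(steps=[[0,0,0.5,0.0005,-0.0015,-0.04,0.085],[0,0,0,0,0,-0.04,0.085],[0,0,0,0,0,-0.04,0.085],[0,0,0,0,0,-0.025,0.085],[0,0,0,0,0,-0.016,0.085]])

```text
clock: 18.9
eef_pos: [463.5, 27.2, 90.5]
tool_rot: [-3.14, 0.0, 2.641]
force: [-0.4, 0.2, 0.1]
width: 84.7
gripper_force: 0.0
```

Call:
move_arm(steps=[[0,0,0,0,0,0,0.0],[0,0,0,0,0,0,0.0],[0,0,0,0,0,0,0.0],[0,0,0,0,0,0,0.0],[0,0,0,0,0,0,0.0]])

```text
clock: 19.4
eef_pos: [464.9, 28.7, 93.2]
tool_rot: [3.14, 0.004, 2.644]
force: [-0.8, -0.5, 3.2]
width: 12.8
gripper_force: 63.2
```

```bash
python3 - <<'E'
from h import *
delta([463.7,29,91],tgt(151.5,0))
E
```

```text
t 19.4 at [464.9  28.7  93.2] shift mm [-1.2  0.3 -2.2] rotvec deg [0.  0.2 0. ] q [ 0.02  0.61 -0.21  2.14  0.3   0.41  0.65] F [-0.8 -0.5  3.2] w 12.8
```

Call:
move_arm(steps=[[0,0,0,0,0,0.02,0.0],[0,0,0,0,0,0.045,0.0],[0,0,0,0,0,0.045,0.0],[0,0,0,0,0,0.045,0.0],[0,0,0,0,0,0.045,0.0]])

```text
clock: 19.9
eef_pos: [463.7, 28.7, 294.6]
tool_rot: [3.141, 0.002, 2.644]
force: [1.1, 0.7, -1.9]
width: 12.6
gripper_force: 61.7
```

Call:
move_arm(steps=[[0,0,0,0,0.01,0.045,0.0],[0,0,0,0,0.01,0.045,0.0]])

```text
clock: 20.1
eef_pos: [463.5, 48.7, 384.7]
tool_rot: [3.141, 0.003, 2.644]
force: [1.2, 0.1, -0.8]
width: 12.5
gripper_force: 61.8
```

```bash
python3 - <<'E'
from h import *
for t in(159,180):delta([435,300.6,354.7],tgt(-7.3,35,t))
E
```

```text
t 20.1 at [463.5  48.7 384.7] shift mm [-28.5 251.9 -30. ] rotvec deg [ -4.5 -34.5   0.2] q [ 0.13  0.22 -0.38  1.76  0.09  1.18  0.81] F [ 1.2  0.1 -0.8] w 12.5
t 20.1 at [463.5  48.7 384.7] shift mm [-28.5 251.9 -30. ] rotvec deg [-10.8 -33.3  20.6] q [ 0.13  0.22 -0.38  1.76  0.09  1.18  0.81] F [ 1.2  0.1 -0.8] w 12.5
```

Call:
move_arm(steps=[[-0.64,-4.93,0.03,-0.0041,0.036,0,0.0],[-0.64,-4.93,0.03,-0.0041,0.036,0,0.0],[-0.64,-4.93,0.03,-0.0041,0.036,0,0.0],[-0.64,-4.93,0.03,-0.0041,0.036,0,0.0],[-0.64,-4.93,0.03,-0.0041,0.036,0,0.0]])

```text
clock: 20.6
eef_pos: [443.1, 227.5, 383.2]
tool_rot: [2.976, 0.404, 2.613]
force: [1.0, -0.2, -1.6]
width: 12.7
gripper_force: 61.7
```

Call:
move_arm(steps=[[-0.64,-4.93,0.03,-0.0041,0.036,-0.015,0.0],[-0.64,-4.93,0.03,-0.0041,0.036,-0.015,0.0],[0,0,0,0,0,0,0.0]])

```text
clock: 20.9
eef_pos: [434.3, 285.0, 356.1]
tool_rot: [2.929, 0.522, 2.599]
force: [0.0, -0.1, -1.1]
width: 12.7
gripper_force: 61.8
```

```bash
python3 - <<'E'
from h import *
delta([435,300.6,354.7],tgt(-7.3,35,159))
im,d=eyes.get_image("wrist"); cv2.imwrite("pics/w8.png",im)
pin("wrist",["seat","fresh_center"],2)
E
```

```text
t 20.9 at [434.3 285.  356.1] shift mm [ 0.7 15.6 -1.4] rotvec deg [ 0.1 -2.9 -0.3] q [-0.52  0.2  -0.53  2.05  0.84  0.87 -0.49] F [ 0.  -0.1 -1.1] w 12.7
wrist seat 0.96 [508.4 287.7 255.6]
wrist fresh_center 0.98 [ 435.2 -240.3   60.9]
wrist fresh_center 0.92 [348.8 224.5  53. ]
```

View pics/w8.png

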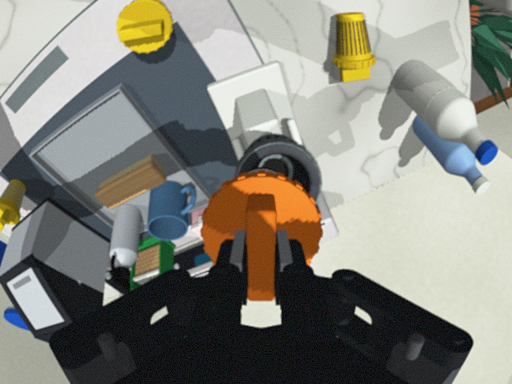

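The wrist view shows the clean filter in the grip at (262,230) and the seat rim visible behind it at (280,165). I'll correct the offset, then insert.

Call:
move_arm(steps=[[0.05,-1.5,-0.15,0.0003,0.0078,-0.0007,0.0],[0.05,-1.4,-0.15,0.0004,0.0078,-0.0007,0.0],[0,0,0,0,0,0,0.0]])

```text
clock: 21.35
eef_pos: [439.4, 294.9, 357.0]
tool_rot: [2.895, 0.566, 2.563]
force: [-0.1, -0.8, -1.1]
width: 12.6
gripper_force: 61.7
```

```bash
python3 - <<'E'
from h import *
delta([494.8,292.9,268.8],tgt(-7.3,35,159))
E
```

```text
t 21.35 at [439.4 294.9 357. ] shift mm [ 55.4  -2.  -88.2] rotvec deg [-0.   0.1  0.7] q [-0.57  0.22 -0.52  2.06  0.93  0.89 -0.61] F [-0.1 -0.8 -1.1] w 12.6
```

Call:
move_arm(steps=[[0,0,0.3,-0.0038,0.0056,-0.0032,0.0],[0,0,0,0,0,0,0.0],[0,0,0,0.0085,-0.0011,-0.0123,0.0],[0,0,0,0.0085,-0.0011,-0.0123,0.0],[0,0,0,0,0,0,0.0]])

```text
clock: 21.85
eef_pos: [452.8, 296.9, 327.6]
tool_rot: [2.899, 0.566, 2.569]
force: [-0.0, -0.5, -1.2]
width: 12.6
gripper_force: 61.7
```

```bash
python3 - <<'E'
from h import *
delta([494.8,292.9,268.8],tgt(-7.3,35,159))
E
```

```text
t 21.85 at [452.8 296.9 327.6] shift mm [ 42.   -4.  -58.8] rotvec deg [ 0.2 -0.   0.5] q [-0.58  0.27 -0.5   2.08  1.01  0.85 -0.68] F [-0.  -0.5 -1.2] w 12.6
```

Call:
move_arm(steps=[[0,0,0.3,0.0088,-0.0008,-0.0122,0.0],[0,0,0,0.0088,-0.0008,-0.0122,0.0],[0,0,0,0.0085,-0.0008,-0.0122,0.0],[0,0,0,0,0,0,0.0]])

```text
clock: 22.25
eef_pos: [478.9, 294.9, 291.6]
tool_rot: [2.898, 0.567, 2.574]
force: [0.5, -1.1, -1.0]
width: 12.8
gripper_force: 61.7
```

```bash
python3 - <<'E'
from h import *
delta([494.8,292.9,268.8],tgt(-7.3,35,159))
E
```

```text
t 22.25 at [478.9 294.9 291.6] shift mm [ 15.9  -2.  -22.8] rotvec deg [0.1 0.  0.2] q [-0.57  0.35 -0.46  2.1   1.12  0.79 -0.77] F [ 0.5 -1.1 -1. ] w 12.8
```

Free so far. The last 28 mm goes slower, with a small overtravel.

Call:
move_arm(steps=[[0,0,0,0.0045,-0.0006,-0.0065,0.0],[0,0,0,0.0045,-0.0006,-0.0065,0.0],[0,0,0,0.0045,-0.0006,-0.0065,0.0],[0,0,0,0,0,0,0.0]])

```text
clock: 22.65
eef_pos: [494.1, 292.6, 273.5]
tool_rot: [2.895, 0.571, 2.572]
force: [5.1, -3.7, -0.1]
width: 13.1
gripper_force: 61.4
```

Call:
move_arm(steps=[[0,0,0,0.0017,-0.0002,-0.0025,0.0],[0,0,0,0.0011,-0.0001,-0.0016,0.0],[0,0,0,0,0,0,0.0]])

```text
clock: 22.95
eef_pos: [496.7, 292.2, 270.7]
tool_rot: [2.894, 0.572, 2.571]
force: [1.9, -6.2, 8.4]
width: 12.7
gripper_force: 62.6
```

```bash
python3 - <<'E'
from h import *
delta([494.8,292.9,268.8],tgt(-7.3,35,159))
E
```

```text
t 22.95 at [496.7 292.2 270.7] shift mm [-1.9  0.7 -1.9] rotvec deg [0.2 0.4 0.3] q [-0.56  0.39 -0.43  2.11  1.2   0.76 -0.83] F [ 1.9 -6.2  8.4] w 12.7
```

Call:
move_arm(steps=[[0,0,0,-0.0005,0.0005,-0.0027,0.0],[0,0,0,0.0006,-0.0001,-0.002,0.0],[0,0,0,0,0,0,0.0]])

```text
clock: 23.25
eef_pos: [497.3, 292.5, 270.4]
tool_rot: [2.89, 0.579, 2.567]
force: [-14.0, -10.1, 37.8]
width: 12.5
gripper_force: 67.6
```

```bash
python3 - <<'E'
from h import *
delta([494.8,292.9,268.8],tgt(-7.3,35,159))
E
```

```text
t 23.25 at [497.3 292.5 270.4] shift mm [-2.5  0.4 -1.6] rotvec deg [0.2 0.8 0.3] q [-0.57  0.39 -0.43  2.11  1.22  0.76 -0.85] F [-14.  -10.1  37.8] w 12.5
```

It has reached a hard stop with about 40 N along the axis, within a millimetre of the computed home depth. I'm releasing and backing off.

Call:
move_arm(steps=[[0,0,0,-0.0012,0.0002,0.0025,0.0],[0,0,0,0,0,0,0.04],[0,0,0,0,0,0,0.08],[0,0,0,0,0,0,0.08],[0,0,0,0,0,0,0.08]])

```text
clock: 23.75
eef_pos: [493.0, 295.7, 265.9]
tool_rot: [2.895, 0.565, 2.577]
force: [-0.5, -0.8, 0.2]
width: 70.3
gripper_force: 0.0
```

Call:
move_arm(steps=[[0,0,0,0,0,0,0.08],[0,0,0,-0.0114,0.0015,0.0164,0.08],[0,0,0,-0.0114,0.0015,0.0164,0.08],[0,0,0,-0.0171,0.0022,0.0246,0.08],[0,0,0,-0.0171,0.0022,0.0246,0.08]])

```text
clock: 24.25
eef_pos: [435.6, 302.4, 348.7]
tool_rot: [2.896, 0.566, 2.576]
force: [0.2, 0.0, 0.5]
width: 79.9
gripper_force: 0.0
```

```bash
python3 - <<'E'
from h import *
delta([440,299,350],tgt(-7.3,35,159))
im,d=eyes.get_image("wrist"); cv2.imwrite("pics/w9.png",im)
pin("wrist",["fresh_center","seat"],2)
P=near("wrist","fresh_center",d,[512,288]); T=tgt(-7.3,35); z=T.apply([0,0,-1]); h=P@z
B=P[(h>np.percentile(h,98)-6)]; Q=T.inv().apply(B); r=cv2.minAreaRect(Q[:,:2].astype(np.float32)); b=T.apply(np.r_[r[0],np.median(Q[:,2])]); print(r,b,plane(B),"height vs old",(b-np.array([482.6,294.5,285.8]))@z)
im,d=eyes.get_image("top"); cv2.imwrite("pics/top9.png",im)
P=near("top","flap",d,[574,-300]); print(plane(P))
E
```

```text
t 24.25 at [435.6 302.4 348.7] shift mm [ 4.4 -3.4  1.3] rotvec deg [ 0.1  0.  -0. ] q [-0.59  0.23 -0.52  2.07  0.95  0.89 -0.64] F [0.2 0.  0.5] w 79.9
wrist fresh_center 0.91 [508.9 296.3 247.1]
wrist fresh_center 0.79 [346.3 231.8  53.4]
wrist seat 0.75 [ 571.5 -292.6  205.5]
((526.0006713867188, -355.1488952636719), (49.11980438232422, 13.438617706298828), 21.493803024291992) [483.70479254 296.08708599 285.58154048] (array([483.21247161, 296.02863439, 285.31800019]), array([-0.5731316 ,  0.08180486,  0.81536993])) height vs old -0.6918293441783471
(array([ 575.4771919 , -298.63439663,  201.30075013]), array([-0.61358053, -0.00710798,  0.78960016]))
```

View pics/w9.png

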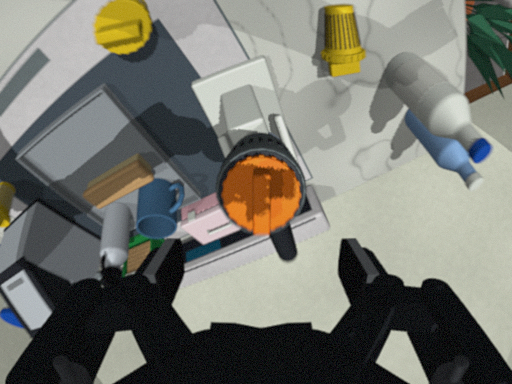

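The clean filter's cap sits in the seat at (262,195). It is at the same height as the old one was (−0.7 mm), the flap is shut, and the gripper is clear.

```bash
python3 -c "
from h import *
print(ctrl.finish_job())"
```

```text
the job is handed in; nothing more can be done
None
```

The dirty filter is in the bin with the flap shut, the clean filter is fully home in the seat and released, and the job was handed in at about 24 s.

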